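Stock the print-run caddy

TASK

Get the caddy ready for the next print run: from the workbench, put the slim pot in the deep dish, the tally counter in the wide shallow dish, the smaller roll of tape flat on the base with the hub through its hole, and the single black cap from the open bench on the middle of the small pedestal, each upright and the right way up. Leave the wide squat pot and the larger tape roll standing where they are.

Things in the scene. Friction and masses are not known exactly. Their poses are not given: they have to be found in the camera images.
- slim_pot_center (a point): Slim upright pot with a screw lid: round, 38 mm in diameter (lid 36 mm), 66 mm tall, blue lid. The point is at its centre, 33 mm above its underside; its z axis points up out of the lid. Stands on the workbench right of the big grey bag.
- counter_center (a point): Hand tally counter lying flat, 27 mm thick: round pale body 45 mm across, its axis at x = -5, y = +3 mm from this point; reset knob on the -y side, fixed thumb lever on the +x side. 54 mm along x, 51 mm along y overall, centred on the point, which is 13.5 mm above the underside. Grip along x (lever face 11 mm wide, 7 to 19 mm above the underside) or the body on a diagonal. On the bench.
- narrow_tape_center (a point): The smaller roll of tape, pale masking tape, lying flat: about 69 mm outside diameter, hole 36 mm, 25 mm high. The point is on the axis of the hole, 12.5 mm above the underside; z up. Lies on the workbench.
- cap_center (a point): Black moulded cap, a disc 24 mm in diameter and 9 mm high, lying right way up by itself on the open workbench (the other caps, in the bag and by the printing jig at the right, are not meant). The point is at its centre, 4.5 mm above its underside; z up.
- squat_pot_center (a point): Look-alike that stays: wide squat pot with a screw lid, 60 mm in diameter, 62 mm tall, off-white. The point is at its centre, 31 mm above its underside. Stands among the other things on the workbench.
- wide_tape_center (a point): Look-alike that stays: the larger roll of tape, yellow, lying flat, 92 mm outside diameter, 47 mm high, near the back of the workbench. The point is at its centre, 23.5 mm above its underside.
- pot_dish_seat (a point): Place for the slim pot: deep round dish, 62 mm outside, 54 mm inside. The point is the centre of its inner floor, 13 mm above the stand's top; rim 9 mm higher. This and the 3 other places are fixed in the quarters, in any order, of a low grey tray (200 x 170 mm, rim 12 mm) on the brown stand left of the bag, 94 mm apart along the tray's x, 80 mm along its y; their axes lie along its sides.
- counter_dish_seat (a point): Place for the tally counter: the widest, shallow round dish, 78 mm outside and 71 mm inside diameter. The point is the centre of its inner floor, 13 mm above the stand's top; its rim is 5 mm higher. Axes along the tray's sides.
- tape_hub_seat (a point): Place for the smaller tape roll: a round flat base 74 mm in diameter with a hub 20 mm in diameter and 7 mm high in the middle; the roll lies flat on the base with the hub inside its hole. The point is on the hub's axis at the level of the base's top, 13 mm above the stand's top.
- cap_pad_seat (a point): Place for the cap: the small round pedestal, 40 mm in diameter, flat top with no rim, on a 52 mm foot. The point is the centre of its top, 17 mm above the stand's top.
Mind the look-alikes: they are no part of the job. What is shaped like the part that bears counter_center but pink is not meant.

How it is judged:
By the outcome, as a careful person would: the job done as asked, in the order asked, and still so for the second after the job is handed in, with the robot touching nothing.
It also fails if it takes over 112 s, if anything falls off the work surface, if the arm or the gripper's body presses on something with over 40 N, if the wrist force passes 120 N, or if a joint passes its speed limit or range.

ROBOT

A 7-joint arm with a two-finger parallel gripper is mounted at the origin on a cart in front of the work surface, level with it; the furniture and walls round the work are solid. World frame = base frame: x ahead of the robot, y to its left, z up, the work surface at z = 0. Lengths are in mm, angles in rad, forces in N, time in s.
With the tool pointing down it reaches from about 425 to 875 mm from the base axis. Payload 8.4 kg.
Tool frame: the origin (TCP) lies midway between the tips of the shut fingers; the grasp point (between the pads) lies 19 mm behind it; x points along the fingers, z is the direction in which the jaws open and shut, and the axes are right-handed (so a half turn about x gives the same grasp; the last joint's range is limited). The gripper opens to 87 mm and grips with 3 to 60 N. Pads are 19 mm wide; open, the fingers measure 117 mm over their backs; the gripper's body (75 mm by 190 mm) begins 51 mm behind the grasp point.
Start: joints at [1.124, 0.333, 0.04, 1.465, -0.013, 1.343, -0.059], TCP at [221.516, -611.06, 222.546] pointing down, gripper open.
Joint ranges: [-2.58, 2.58], [-0.38, 2.09], [-1.3, 1.39], [0.25, 2.4], [-1.5, 4.64], [0.08, 2.09], [-2.65, 2.65]. Speed limits (rad/s): [2.22, 2.22, 2.79, 2.79, 3.14, 3.14, 3.14].

INTERFACE

Orientations are given as a unit quaternion [w, x, y, z].
In Python, from station import bot, capture, camera_params, order gives the robot as it stands. The module is installed in compiled form; this text tells all that it offers.
- The arm moves only by the tool send_rows, never from a script. Its argument "commands" is a list of rows, each a list of 2 entries, a list of its own where there are three numbers: the shift along the tool's x, y, z in m, then the turn, a rotation vector about the tool's x, y, z in rad. A call has 1 to 12 rows; each row is the pose to reach, as a shift and turn from the pose commanded when the call began, along the tool's axes at that moment; what a row does not reach only later rows make up. A row lasts 1/8 s, in which the tool goes at most 62.5 mm and 10.7 degrees, less where a joint would pass 70% of its speed; a pose out of reach is approached as far as the arm can. A call with a gripper value outside its range is refused whole. "gripper" is the opening, from 0 (shut) to 1 (fully open), set as the call begins (left out, the last holds). The fingers move at their own pace and stop on an object; "newtons" is the grip in N (left out, the last holds). Time passes only in rows, so rows that repeat a pose let the fingers close. It gives the time, the measured TCP pose, the force and the opening at its end, in the units of the state.
- bot.get_obs(): the state, without advancing time (a new reading comes with each control period).
- capture(name): name is "side" or "top"; returns the picture (400x640x3 uint8, red, green, blue); there is no depth.
- camera_params(name): a dict with "fx", "fy", "cx", "cy" (pixels), "cam_to_world" (4x4, takes a point from camera to world coordinates). Camera axes: x right, y down, z forward; pixel columns grow to the right and rows downward; lengths in mm; the calibration is good to about 2 mm. A picture is of the moment at which its call begins. camera_params takes no time and is no camera call.
- order.hand_in(): hands the job in, once; it reports no verdict.
The state is a dict: "time_s": time; "joints": joint angles; "joint_velocities": joint speeds; "effort": joint torques, N m; "ee_pos": TCP position; "eef_rot": TCP orientation; "contact_force": force on the tool from outside, world axes, zero at the start; "wrist_torque": the same for the moment, N m; "width": finger opening in mm.
Only numpy, scipy, OpenCV 4.12 (cv2) and the standard library are available. Lean on these libraries where they do the work, as an engineer would, in place of code of your own. Each camera call takes 0.05 s, during which the arm holds its last target. There are 200 camera calls.

## Working session

There is one attempt and no reset: what is moved stays moved. The work goes in short steps, Python scripts to look and compute and a tool call to move; the robot and the scene stay as the last step left them, time stands still between calls to the robot, and variables do not carry over. Pictures are saved under pics/ and viewed, about 12 in all and at most 16, crops included, and the job is handed in when it is done.

Besides the shell and the picture viewer there is one more tool, called after "Call:" as name(argument=value, ...) on one line, values as JSON. send_rows: Moves the arm, as the interface text tells. Its arguments: {"type":"object","properties":{"commands":{"type":"array"},"gripper":{"type":"number"},"newtons":{"type":"number"}},"required":["commands"]}

```bash
mkdir -p pics
python3 - <<'E'
from station import bot,capture,camera_params
import cv2,numpy as np
np.set_printoptions(precision=4,suppress=True)
print(bot.get_obs())
for n in("side","top"):
    im=capture(n);cv2.imwrite(f"pics/{n}0.png",im[...,::-1]);p=camera_params(n);print(n,p)
E
```

```text
{'time_s': 0.0, 'joints': array([ 1.1238,  0.3339,  0.0399,  1.4663, -0.0134,  1.3433, -0.0585]), 'joint_velocities': array([ 0.0003,  0.0008,  0.0012,  0.0001,  0.0005,  0.002 , -0.0007]), 'effort': array([  0.    , -65.6363,   1.335 , -40.3804,  -0.0597,   0.0449,
         0.0001]), 'ee_pos': array([ 221.346 , -610.6416,  221.6699]), 'eef_rot': array([ 0.5785,  0.4063,  0.5795, -0.4056]), 'contact_force': array([ 0.2432,  0.1141, -0.2896]), 'wrist_torque': array([-0.0273,  0.0249,  0.0098]), 'width': 87.24266594711003}
side {'fx': 371.55613438408096, 'fy': 371.55613438408096, 'cx': 322.0027224042988, 'cy': 197.1558836506019, 'cam_to_world': array([[    0.9935,    -0.0466,     0.1042,   453.5912],
       [   -0.1135,    -0.5007,     0.8581, -1064.0283],
       [    0.0122,    -0.8644,    -0.5027,   642.5053],
       [    0.    ,     0.    ,     0.    ,     1.    ]])}
top {'fx': 366.3667582461773, 'fy': 366.3667582461773, 'cx': 326.2887795372348, 'cy': 196.44726985073734, 'cam_to_world': array([[   0.0064,   -0.9943,    0.106 ,  467.8629],
       [  -1.    ,   -0.0068,   -0.0035,  -48.4553],
       [   0.0042,   -0.1059,   -0.9944, 1131.2847],
       [   0.    ,    0.    ,    0.    ,    1.    ]])}
```

View pics/side0.png

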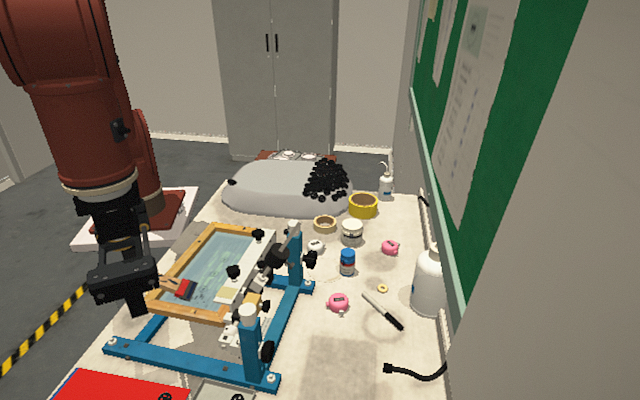

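View pics/top0.png

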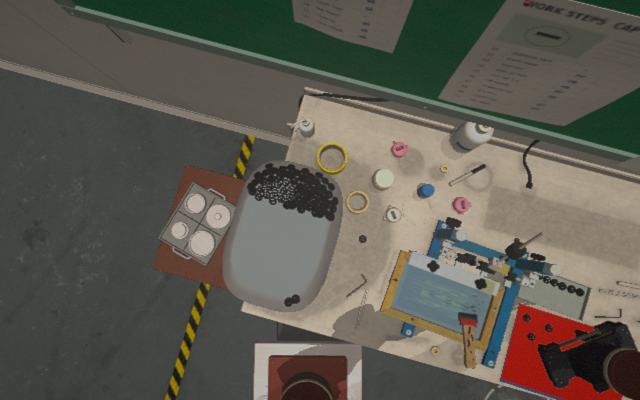

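The side view shows the bag at (290,185), with the tray peeking over it near (290,155). The top view shows the tray at (200,225), the tape roll at (358,202), the white counter at (393,214), the squat pot at (384,179), the slim blue pot at (427,191) and a lone cap at (362,239). I'll zoom in on both.

Run:
```python
import cv2,numpy as np
t=cv2.imread("pics/top0.png");s=cv2.imread("pics/side0.png")
a=cv2.resize(t[160:300,150:250],None,fx=4,fy=4,interpolation=3)
b=cv2.resize(t[140:280,335:435],None,fx=4,fy=4,interpolation=3)
cv2.imwrite("pics/c1.png",np.hstack([a,b]))
a=cv2.resize(s[145:175,240:340],None,fx=8,fy=8,interpolation=3)
b=cv2.resize(s[185:285,300:400],(500,500),interpolation=3) 
b=cv2.resize(s[200:260,290:390],None,fx=6,fy=6,interpolation=3)
c=np.zeros((600,800,3),np.uint8);c[:240,:800]=a;c[240:600,:600]=b
cv2.imwrite("pics/c2.png",c)
```

```text
(no output)
```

View pics/c1.png

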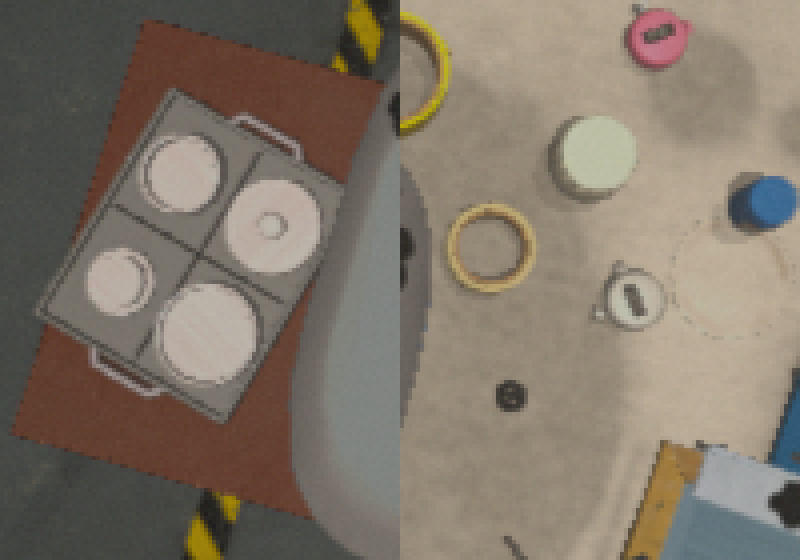

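View pics/c2.png

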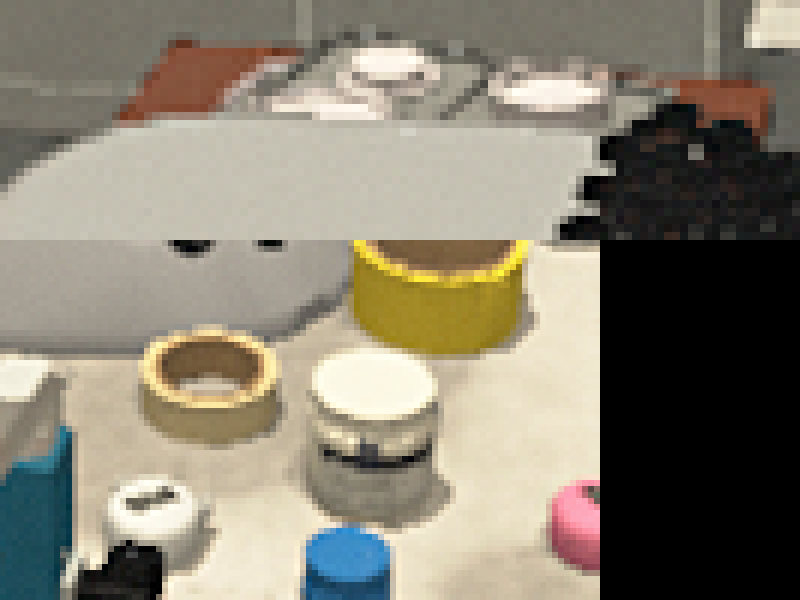

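The crops show these places: deep dish at top pixel about (196,203), hub base (218,216), pedestal (180,230) and wide dish (202,243). In the side view, the pot dish is near (309,156) and the pedestal near (289,153). The counter's lever and knob are visible in the crop at lower left and top. Next I'll measure them.

```bash
cat > h.py <<'E'
import cv2,numpy as np
from station import bot,capture,camera_params
np.set_printoptions(precision=1,suppress=True)
def ray(n,uv):
    p=camera_params(n);T=np.array(p["cam_to_world"])
    d=T[:3,:3]@[(uv[0]-p["cx"])/p["fx"],(uv[1]-p["cy"])/p["fy"],1];return T[:3,3],d/np.linalg.norm(d)
def plane(n,uv,z):
    o,d=ray(n,uv);return o+d*(z-o[2])/d[2]
def tri(a,b):
    o1,d1=ray("top",a);o2,d2=ray("side",b)
    s=np.linalg.lstsq(np.c_[d1,-d2],o2-o1,rcond=None)[0]
    p,q=o1+s[0]*d1,o2+s[1]*d2;return (p+q)/2,np.linalg.norm(p-q)
def proj(n,P):
    p=camera_params(n);T=np.array(p["cam_to_world"]);c=T[:3,:3].T@(np.array(P)-T[:3,3])
    return np.array([p["fx"]*c[0]/c[2]+p["cx"],p["fy"]*c[1]/c[2]+p["cy"]])
def blobs(im,box,f,amin=8):
    x0,y0,x1,y1=box;r=im[y0:y1,x0:x1].astype(int);m=f(r[...,0],r[...,1],r[...,2]).astype(np.uint8)
    n,l,st,c=cv2.connectedComponentsWithStats(m);out=[]
    for i in range(1,n):
        if st[i,4]>=amin:
            k=(l==i).astype(np.uint8);cs=cv2.findContours(k,0,1)[0];ct=max(cs,key=len)
            (ex,ey),_=cv2.minEnclosingCircle(ct);out.append((st[i,4],c[i]+[x0,y0],st[i,:4]+[x0,y0,0,0],np.array([ex+x0,ey+y0])))
    return sorted(out,key=lambda t:-t[0])
def load(f):return cv2.imread(f)[...,::-1]
E
python3 - <<'E'
from h import *
t=load("pics/top0.png");s=load("pics/side0.png")
def show(k,b):
    for q in b:print(k,*q)
lt=lambda r,g,b:(r>175)&(r-g>3)&(b>150)
show("dish",blobs(t,(155,175,238,265),lambda r,g,b:(r>180)&(g>155),20))
show("dishS",blobs(s,(268,145,330,162),lambda r,g,b:(r>190)&(g>165),10))
show("lidT",blobs(t,(410,175,440,205),lambda r,g,b:b-r>60))
show("lidS",blobs(s,(335,240,362,285),lambda r,g,b:b-r>60))
show("tapeT",blobs(t,(344,188,374,217),lambda r,g,b:(r-b>40)))
show("tapeS",blobs(s,(310,210,340,236),lambda r,g,b:(r-b>40)))
show("capT",blobs(t,(352,230,372,250),lambda r,g,b:r<80))
show("cntT",blobs(t,(384,204,404,226),lambda r,g,b:(r-b<25)&(r>170)))
show("cntS",blobs(s,(300,235,328,256),lambda r,g,b:(r-b<22)&(r>180)))
for x,y in((196,203),(218,216),(180,230),(202,243),(185,180)):print(t[y,x])
print(t[214,393],t[208,400],t[220,375],s[238,318], s[153,289])
E
```

```text
dish 391 [201.6 243. ] [191 231  22  24] [201.5 242.5]
dish 376 [217.5 216.1] [207 205  22  23] [217.7 216.1]
dish 202 [195.4 203.2] [188 195  16  17] [195.8 203.2]
dish 137 [177.7 230.1] [172 222  12  17] [179.5 230. ]
dishS 142 [284.3 157.4] [268 151  39  11] [287.  160.5]
dishS 48 [307.9 156.1] [301 154  14   5] [307.5 156. ]
lidT 99 [427.8 189.8] [423 185  11  11] [427.9 189.7]
lidS 184 [347.5 255.1] [341 248  14  16] [347.1 255.4]
tapeT 204 [357.2 201.4] [346 190  23  23] [357.4 201.4]
tapeS 383 [324.3 224.1] [313 214  24  22] [324.7 224.8]
tapeS 12 [334.3 233.9] [331 232   7   4] [334.  233.5]
capT 38 [361.9 238.6] [359 235   7   8] [361.8 238.5]
cntT 36 [391.2 217.1] [388 212  11   9] [393.  216.5]
cntT 12 [395.8 213.2] [394 211   4   6] [395.  213.5]
cntS 54 [314.9 244.6] [308 240  14   9] [314.5 244. ]
[186 172 161]
[187 183 172]
[185 174 164]
[186 177 166]
[93 57 40]
[110 103  92] [186 171 150] [150 138 119] [200 184 159] [254 246 236]
```

Run:
```python
from h import *
for k,a,b in(("potdish",(195.7,203.2),(308.4,156)),("ped",(179.3,230.1),(288.9,152.8)),("standL",(153.7,268.3),(262,150.3)),("standR",(186.3,165.3),(336.3,155.5)),
 ("lid",(427.9,189.8),(347.3,250.8)),("tape",(357.3,201.4),(324.8,220.6)),("tape?",(357.3,201.4),(324.8,219.6))):print(k,*tri(a,b))
t=load("pics/top0.png");s=load("pics/side0.png")
# dish sizes vs depth
for z in(-80,-60,-40,-20,0):
    P=[plane("top",q,z) for q in((195.7,203.2),(217.5,216.1),(179.3,230.1),(201.6,243))]
    print(z,np.array([np.linalg.norm((P[i]-P[j])[:2]) for i,j in((0,1),(2,3),(1,3),(0,2))]),P[0])
S=[cv2.resize(s[232:292,285:365],None,fx=5,fy=5,interpolation=3),cv2.resize(t[195:235,350:410],None,fx=6.6667,fy=6.6667,interpolation=3)]
c=np.zeros((570,400,3),np.uint8);c[:300]=S[0];c[300:567]=S[1];cv2.imwrite("pics/c3.png",c[...,::-1])
a=cv2.resize(s[146:164,265:341],None,fx=10,fy=10,interpolation=3);cv2.imwrite("pics/c4.png",a[...,::-1])
```

```text
potdish [564.4 345.7  16.6] 2.441878617284194
ped [484.1 392.8  13.6] 5.642246574104272
standL [368.2 472.   -4.1] 6.128231867392397
standR [686.7 387.9  -4.6] 4.826670967914193
lid [ 604.  -349.9   67.3] 2.1938776521883083
tape [ 572.9 -146.7   23.4] 2.902802941725399
tape? [ 572.7 -146.4   26.8] 3.199220223726058
-80 [ 85.   85.8 101.  102.1] [571.5 379.9 -80. ]
-60 [ 83.6  84.3  99.3 100.4] [569.8 372.8 -60. ]
-40 [82.2 82.9 97.6 98.8] [568.  365.7 -40. ]
-20 [80.8 81.5 96.  97.1] [566.3 358.6 -20. ]
0 [79.4 80.1 94.3 95.4] [564.6 351.6   0. ]
```

View pics/c3.png

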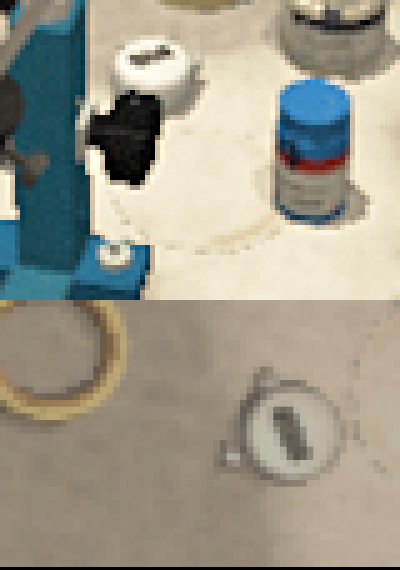

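View pics/c4.png

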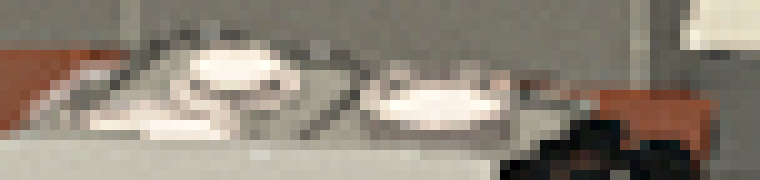

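```bash
cat >> h.py <<'E'
from scipy.spatial.transform import Rotation as R
def pose():
    o=bot.get_obs();q=o["eef_rot"];return np.array(o["ee_pos"]),R.from_quat(np.r_[q[1:],q[0]]),o
def down(yaw):  # tool x down, jaw (tool z) along yaw deg
    a=np.radians(yaw);z=np.array([np.cos(a),np.sin(a),0]);x=np.array([0,0,-1.]);return R.from_matrix(np.c_[x,np.cross(z,x),z])
def go(P,yaw):
    p,r,o=pose();d=r.inv().apply(np.array(P)-p)/1000;w=(r.inv()*down(yaw)).as_rotvec()
    print("shift",np.round(d,4).tolist(),"turn",np.round(w,3).tolist(),"rows>=",round(max(np.linalg.norm(d)/.0625,np.linalg.norm(w)/.187),1))
E
python3 - <<'E'
from h import *
from scipy.optimize import least_squares
p,r,o=pose();z=r.as_matrix()[:,2];print("jaw yaw",np.degrees(np.arctan2(z[1],z[0])),r.as_matrix()[:,0])
for s in(-4,0,4):
    Q=np.array([plane("top",(195.8,203.2),s+14),plane("top",(217.6,216.1),s+13),plane("top",(179.3,230.1),s+17),plane("top",(201.5,242.8),s+16)])[:,:2]
    L=np.array([[-47,40],[-47,-40],[47,40],[47,-40]])
    f=lambda v:(v[:2]+L@np.array([[np.cos(v[2]),np.sin(v[2])],[-np.sin(v[2]),np.cos(v[2])]])-Q).ravel()
    v=least_squares(f,[530,320,2.2]).x
    print(s,v[:2],np.degrees(v[2]),"res",f(v));print((Q+f(v).reshape(-1,2)).tolist())
b=plane("top",(394.25,214.8),27);print("body",b)
for y in(113,116,119):
    a=np.radians(y);print("counter",y,b[:2]+[5*np.cos(a)+3*np.sin(a),5*np.sin(a)-3*np.cos(a)])
print("cap",plane("top",(361.9,238.5),9),"tape",plane("top",(357.3,201.4),25),"lid",plane("top",(427.9,189.8),66))
for yy in(0,100,150,200):
  for px in((290,160),(340,165)):
    o,d=ray("side",px);print("bag crest at y",yy,o+d*(yy-o[1])/d[1])
print("bag edge px", plane("top",(342,200),20),plane("top",(342,200),80),plane("top",(236,215),20),plane("top",(236,215),80))
o,d=ray("side",(295,222));print("post",[ (o+d*(y-o[1])/d[1]) for y in(-450,-400,-350)])
E
```

```text
jaw yaw -70.07519681506744 [-0.  0. -1.]
-4 [503.3 336.3] 152.60710918079414 res [-37.2 -68.6  38.7  70.4 -38.1 -70.7  36.5  68.9]
[[526.6218053475258, 279.11681101544764], [563.4289751348018, 350.14660935565576], [443.16179229778123, 322.36523551549703], [479.96896208505734, 393.39503385570515]]
0 [503.2 334.9] 152.61463432066105 res [-36.9 -68.6  38.8  70.2 -38.2 -70.5  36.3  68.9]
[[526.5029622706642, 277.74609069823305], [563.3008027956589, 348.78072262307], [443.0372697589808, 320.98355331510174], [479.8351102839755, 392.0181852399387]]
4 [503.  333.5] 152.62220412564423 res [-36.7 -68.5  38.9  70.  -38.3 -70.3  36.1  68.8]
[[526.384163478779, 276.3753895625106], [563.1726187276743, 347.41488252522834], [442.9127592475856, 319.6018244799625], [479.7012144964809, 390.64131744268025]]
body [ 531.3 -257.7   27. ]
counter 113 [ 532.1 -252. ]
counter 116 [ 531.8 -251.9]
counter 119 [ 531.5 -251.9]
cap [ 459.5 -161.6    9. ] tape [ 571.3 -146.5   25. ] lid [ 603.1 -350.1   66. ]
bag crest at y 0 [480.5   0.  158.8]
bag crest at y 0 [639.2   0.  135. ]
bag crest at y 100 [483.1 100.  113.3]
bag crest at y 100 [656.7 100.   87.3]
bag crest at y 150 [484.3 150.   90.6]
bag crest at y 150 [665.4 150.   63.5]
bag crest at y 200 [485.6 200.   67.8]
bag crest at y 200 [674.1 200.   39.6]
bag edge px [ 575.7 -100.3   20. ] [569.9 -97.5  80. ] [527.9 221.   20. ] [524.6 206.4  80. ]
post [array([ 474.9, -450. ,  228.6]), array([ 476.6, -400. ,  194.9]), array([ 478.3, -350. ,  161.2])]
```

Run:
```python
from h import *
from scipy.optimize import least_squares
for s in(-3,1):
    Q=np.array([plane("top",(195.8,203.2),s+14),plane("top",(217.6,216.1),s+13),plane("top",(179.3,230.1),s+17),plane("top",(201.5,242.8),s+16)])[:,:2]
    L=np.array([[-47,40],[-47,-40],[47,40],[47,-40]])*[1,-1]
    f=lambda v:(v[:2]+L@np.array([[np.cos(v[2]),np.sin(v[2])],[-np.sin(v[2]),np.cos(v[2])]])-Q).ravel()
    v=min((least_squares(f,[510,330,a]) for a in(0,1.5,3,4.5)),key=lambda r:r.cost).x
    print(s,v[:2],np.degrees(v[2]),"res",f(v));print((Q+f(v).reshape(-1,2)).round(1).tolist())
go((603,-350,300),-60)
```

```text
-3 [503.3 335.9] 150.9543991466866 res [ 0.1  0.7  0.3 -1.3  0.3  1.  -0.7 -0.4]
[[563.8, 348.1], [524.9, 278.1], [481.6, 393.7], [442.8, 323.8]]
1 [503.1 334.5] 150.95546242625986 res [ 0.3  0.7  0.3 -1.5  0.3  1.2 -0.9 -0.4]
[[563.6, 346.7], [524.8, 276.8], [481.5, 392.3], [442.6, 322.4]]
shift [-0.0781, 0.4476, -0.1151] turn [-0.176, -0.001, -0.0] rows>= 7.5
```

Call:
send_rows(commands=[[[-0.06, 0, 0], [0, 0, 0]], [[-0.078, 0.448, -0.115], [-0.176, 0, 0]], [[-0.078, 0.448, -0.115], [-0.176, 0, 0]], [[-0.078, 0.448, -0.115], [-0.176, 0, 0]], [[-0.078, 0.448, -0.115], [-0.176, 0, 0]], [[-0.078, 0.448, -0.115], [-0.176, 0, 0]], [[-0.078, 0.448, -0.115], [-0.176, 0, 0]], [[-0.078, 0.448, -0.115], [-0.176, 0, 0]], [[-0.078, 0.448, -0.115], [-0.176, 0, 0]], [[-0.078, 0.448, -0.115], [-0.176, 0, 0]]], gripper=1)

```text
time_s: 1.35
ee_pos: [604.9, -348.2, 299.5]
eef_rot: [0.613, 0.353, 0.614, -0.352]
contact_force: [-1.3, -0.2, -0.9]
width: 87.2
```

Run:
```python
from h import *
print(pose()[0],pose()[2]["time_s"]);go((603,-350,100),-60);go((603,-350,26),-60)
```

```text
[ 604.9 -348.2  299.5] 1.35
shift [0.1995, -0.0026, 0.001] turn [0.004, -0.002, 0.0] rows>= 3.2
shift [0.2735, -0.0026, 0.0011] turn [0.004, -0.002, 0.0] rows>= 4.4
```

Call:
send_rows(commands=[[[0.06, -0.002, 0.001], [0, 0, 0]], [[0.12, -0.002, 0.001], [0, 0, 0]], [[0.18, -0.002, 0.001], [0, 0, 0]], [[0.22, -0.002, 0.001], [0, 0, 0]], [[0.25, -0.002, 0.001], [0, 0, 0]], [[0.273, -0.002, 0.001], [0, 0, 0]], [[0.273, -0.002, 0.001], [0, 0, 0]]])

```text
time_s: 2.22
ee_pos: [599.3, -353.5, 25.6]
eef_rot: [0.611, 0.354, 0.613, -0.355]
contact_force: [0.8, -0.2, -0.7]
width: 86.8
```

Call:
send_rows(commands=[[[0, 0, 0], [0, 0, 0]], [[0, 0, 0], [0, 0, 0]], [[0, 0, 0], [0, 0, 0]], [[0, 0, 0], [0, 0, 0]], [[0, 0, 0], [0, 0, 0]], [[0, 0, 0], [0, 0, 0]]], gripper=0.2, newtons=20)

```text
time_s: 2.98
ee_pos: [602.3, -352.0, 27.6]
eef_rot: [0.612, 0.354, 0.612, -0.353]
contact_force: [-0.0, -0.1, -0.1]
width: 37.5
```

Run:
```python
from h import *
print(pose()[0],pose()[2]["contact_force"]);go((603,-350,250),-60);go((563.7,347.5,250),0)
```

```text
[ 602.3 -352.    27.6] [-0.  -0.1 -0.1]
shift [-0.2224, 0.0016, -0.0014] turn [0.0, -0.0, -0.0] rows>= 3.6
shift [-0.2223, 0.3165, -0.6251] turn [-1.047, -0.0, -0.0] rows>= 11.8
```

Call:
send_rows(commands=[[[-0.03, 0, 0], [0, 0, 0]], [[-0.09, 0, 0], [0, 0, 0]], [[-0.15, 0, 0], [0, 0, 0]], [[-0.2, 0.025, -0.05], [-0.1, 0, 0]], [[-0.222, 0.055, -0.105], [-0.2, 0, 0]], [[-0.222, 0.085, -0.16], [-0.3, 0, 0]], [[-0.222, 0.11, -0.215], [-0.4, 0, 0]], [[-0.222, 0.137, -0.27], [-0.5, 0, 0]]])

```text
time_s: 3.98
ee_pos: [586.2, -59.2, 249.7]
eef_rot: [0.681, 0.19, 0.681, -0.19]
contact_force: [0.4, 0.5, -1.4]
width: 37.8
```

Run:
```python
from h import *
print(pose()[0],pose()[2]["width"]);go((563.7,347.5,250),0)
```

```text
[586.2 -59.2 249.7] 37.80220366211891
shift [-0.0004, 0.3364, -0.2296] turn [-0.544, 0.0, 0.0] rows>= 6.5
```

Call:
send_rows(commands=[[[0, 0.05, -0.034], [-0.1, 0, 0]], [[0, 0.1, -0.068], [-0.2, 0, 0]], [[0, 0.15, -0.102], [-0.3, 0, 0]], [[0, 0.2, -0.136], [-0.4, 0, 0]], [[0, 0.25, -0.17], [-0.5, 0, 0]], [[0, 0.3, -0.204], [-0.544, 0, 0]], [[0, 0.336, -0.23], [-0.544, 0, 0]], [[0, 0.336, -0.23], [-0.544, 0, 0]], [[0, 0.336, -0.23], [-0.544, 0, 0]], [[0, 0.336, -0.23], [-0.544, 0, 0]]])

```text
time_s: 5.22
ee_pos: [565.8, 343.6, 249.5]
eef_rot: [0.707, 0.002, 0.707, -0.002]
contact_force: [0.9, -0.1, -1.2]
width: 37.6
```

Run:
```python
from h import *
print(pose()[0],pose()[2]["contact_force"]);go((563.7,347.5,50),0)
```

```text
[565.8 343.6 249.5] [ 0.9 -0.1 -1.2]
shift [0.1995, 0.004, -0.0022] turn [-0.006, 0.0, 0.001] rows>= 3.2
```

Call:
send_rows(commands=[[[0.06, 0.003, -0.001], [0, 0, 0]], [[0.12, 0.003, -0.001], [0, 0, 0]], [[0.17, 0.003, -0.001], [0, 0, 0]], [[0.195, 0.003, -0.001], [0, 0, 0]], [[0.195, 0.003, -0.001], [0, 0, 0]], [[0.195, 0.003, -0.001], [0, 0, 0]], [[0.195, 0.003, -0.001], [0, 0, 0]]])

```text
time_s: 6.1
ee_pos: [565.1, 348.8, 56.5]
eef_rot: [0.708, 0.002, 0.706, -0.001]
contact_force: [0.2, 0.6, -0.6]
width: 37.6
```

Call:
send_rows(commands=[[[0.003, 0, 0], [0, 0, 0]], [[0.006, 0, 0], [0, 0, 0]], [[0.009, 0, 0], [0, 0, 0]], [[0.011, 0, 0], [0, 0, 0]], [[0.011, 0, 0], [0, 0, 0]], [[0.011, 0, 0], [0, 0, 0]]])

```text
time_s: 6.85
ee_pos: [564.0, 348.5, 43.6]
eef_rot: [0.707, 0.001, 0.707, -0.001]
contact_force: [0.2, -0.7, -1.2]
width: 37.4
```

Call:
send_rows(commands=[[[0.002, 0, 0], [0, 0, 0]], [[0.003, 0, 0], [0, 0, 0]], [[0.003, 0, 0], [0, 0, 0]]])

```text
time_s: 7.22
ee_pos: [564.0, 348.5, 40.6]
eef_rot: [0.707, 0.001, 0.707, -0.001]
contact_force: [0.5, -0.5, -0.7]
width: 37.3
```

Call:
send_rows(commands=[[[0.002, 0, 0], [0, 0, 0]], [[0.002, 0, 0], [0, 0, 0]], [[0.002, 0, 0], [0, 0, 0]]])

```text
time_s: 7.6
ee_pos: [564.1, 348.6, 40.5]
eef_rot: [0.707, 0.001, 0.707, -0.001]
contact_force: [-6.3, -5.0, 15.2]
width: 37.5
```

Call:
send_rows(commands=[[[-0.002, 0, 0], [0, 0, 0]], [[-0.002, 0, 0], [0, 0, 0]], [[-0.002, 0, 0], [0, 0, 0]], [[-0.002, 0, 0], [0, 0, 0]], [[-0.03, 0, 0], [0, 0, 0]], [[-0.09, 0, 0], [0, 0, 0]], [[-0.15, 0, 0], [0, 0, 0]], [[-0.21, 0, 0], [0, 0, 0]]], gripper=0.75)

```text
time_s: 8.6
ee_pos: [563.8, 348.3, 250.4]
eef_rot: [0.707, 0.001, 0.707, -0.001]
contact_force: [0.7, -0.6, -0.1]
width: 65.0
```

Run:
```python
from h import *
print(pose()[0],pose()[2]["contact_force"]);go((532,-253,250),-64)
```

```text
[563.8 348.3 250.4] [ 0.7 -0.6 -0.1]
shift [0.0004, -0.6014, -0.03] turn [1.114, -0.0, -0.0] rows>= 9.6
```

Call:
send_rows(commands=[[[0, -0.06, -0.003], [0.11, 0, 0]], [[0, -0.12, -0.006], [0.22, 0, 0]], [[0, -0.18, -0.009], [0.33, 0, 0]], [[0, -0.24, -0.012], [0.44, 0, 0]], [[0, -0.3, -0.015], [0.56, 0, 0]], [[0, -0.36, -0.018], [0.67, 0, 0]], [[0, -0.42, -0.021], [0.78, 0, 0]], [[0, -0.48, -0.024], [0.89, 0, 0]], [[0, -0.54, -0.027], [1.0, 0, 0]], [[0, -0.601, -0.03], [1.114, 0, 0]], [[0, -0.601, -0.03], [1.114, 0, 0]], [[0, -0.601, -0.03], [1.114, 0, 0]]], gripper=1)

```text
time_s: 10.1
ee_pos: [532.3, -251.8, 248.3]
eef_rot: [0.6, 0.375, 0.6, -0.374]
contact_force: [0.3, 0.8, -0.3]
width: 87.1
```

Run:
```python
from h import *
print(pose()[0],pose()[2]["contact_force"]);go((532,-252,10),-64)
t=capture("top");s=capture("side")
a=cv2.resize(t[180:270,150:250],None,fx=4,fy=4,interpolation=3)
b=cv2.resize(s[140:170,250:350],None,fx=4,fy=4,interpolation=3)
c=cv2.resize(t[190:240,340:440],None,fx=4,fy=4,interpolation=3)
cv2.imwrite("pics/c5.png",np.vstack([a,b,c])[...,::-1])
```

```text
[ 532.3 -251.8  248.3] [ 0.3  0.8 -0.3]
shift [0.2383, -0.0004, 0.0002] turn [0.001, -0.001, -0.0] rows>= 3.8
```

View pics/c5.png

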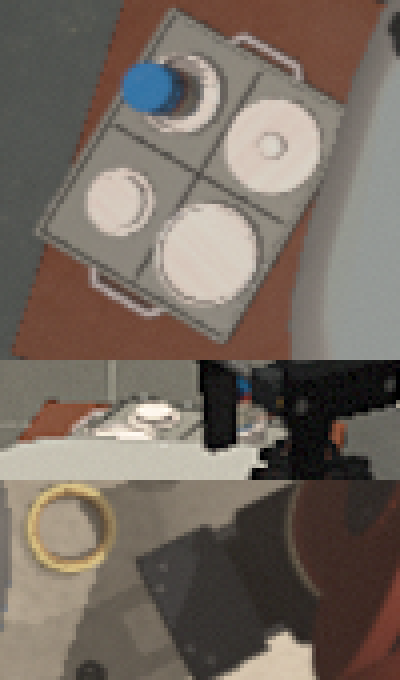

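The pot stands upright in the deep dish, with its lid at top px (188,202). Next I descend on the counter.

Call:
send_rows(commands=[[[0.06, 0, 0], [0, 0, 0]], [[0.12, 0, 0], [0, 0, 0]], [[0.18, 0, 0], [0, 0, 0]], [[0.21, 0, 0], [0, 0, 0]], [[0.228, 0, 0], [0, 0, 0]], [[0.238, 0, 0], [0, 0, 0]], [[0.238, 0, 0], [0, 0, 0]], [[0.238, 0, 0], [0, 0, 0]], [[0.238, 0, 0], [0, 0, 0]]])

```text
time_s: 11.32
ee_pos: [532.8, -252.7, 11.6]
eef_rot: [0.6, 0.375, 0.599, -0.375]
contact_force: [0.1, -0.7, -0.4]
width: 87.1
```

Run:
```python
from h import *
print(pose()[0],pose()[2]["contact_force"]);go((532,-252,9),-64)
s=capture("side");t=capture("top")
a=cv2.resize(s[205:275,270:370],None,fx=6,fy=6,interpolation=3)
cv2.imwrite("pics/c6.png",a[...,::-1])
```

```text
[ 532.8 -252.7   11.6] [ 0.1 -0.7 -0.4]
shift [0.0025, -0.0004, -0.001] turn [-0.0, 0.001, -0.001] rows>= 0.0
```

View pics/c6.png

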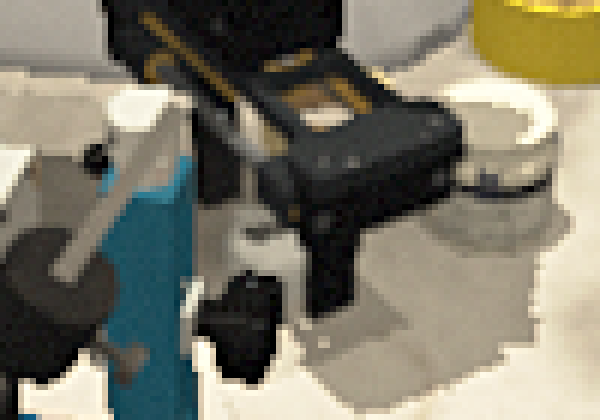

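The fingers straddle the counter and nothing is touching. Closing now.

Call:
send_rows(commands=[[[0.002, 0, 0], [0, 0, 0]], [[0.002, 0, 0], [0, 0, 0]], [[0.002, 0, 0], [0, 0, 0]], [[0.002, 0, 0], [0, 0, 0]], [[0.002, 0, 0], [0, 0, 0]], [[0.002, 0, 0], [0, 0, 0]]], gripper=0.4, newtons=20)

```text
time_s: 12.18
ee_pos: [532.2, -252.4, 8.5]
eef_rot: [0.6, 0.375, 0.6, -0.375]
contact_force: [0.8, 0.3, 0.5]
width: 54.2
```

Call:
send_rows(commands=[[[-0.02, 0, 0], [0, 0, 0]], [[-0.07, 0, 0], [0, 0, 0]], [[-0.13, 0, 0], [0, 0, 0]], [[-0.19, 0, 0], [0, 0, 0]], [[-0.24, 0, 0], [0, 0, 0]], [[-0.24, 0, 0], [0, 0, 0]]])

```text
time_s: 12.92
ee_pos: [534.1, -253.0, 254.9]
eef_rot: [0.603, 0.375, 0.596, -0.374]
contact_force: [0.0, -0.5, -1.2]
width: 53.7
```

Run:
```python
from h import *
print(pose()[0],pose()[2]["contact_force"]);go((442.7,323,250),10)
s=capture("side")
a=cv2.resize(s[105:235,250:370],None,fx=4,fy=4,interpolation=3)
cv2.imwrite("pics/c7.png",a[...,::-1])
```

```text
[ 534.1 -253.   254.9] [ 0.  -0.5 -1.2]
shift [0.002, 0.1703, -0.5578] turn [-1.291, 0.01, -0.001] rows>= 9.3
```

View pics/c7.png

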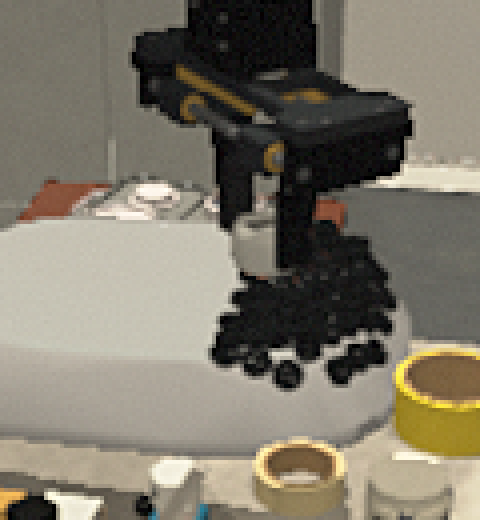

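Run:
```python
from h import *
go((442.7,323,250),-29)
```

```text
shift [0.0002, 0.1712, -0.557] turn [-0.611, 0.005, -0.002] rows>= 9.3
```

Call:
send_rows(commands=[[[0, 0.017, -0.055], [-0.06, 0, 0]], [[0, 0.034, -0.11], [-0.12, 0, 0]], [[0, 0.051, -0.165], [-0.18, 0, 0]], [[0, 0.068, -0.22], [-0.24, 0, 0]], [[0, 0.085, -0.278], [-0.3, 0, 0]], [[0, 0.102, -0.334], [-0.36, 0, 0]], [[0, 0.12, -0.39], [-0.42, 0, 0]], [[0, 0.137, -0.446], [-0.48, 0, 0]], [[0, 0.154, -0.5], [-0.54, 0, 0]], [[0, 0.171, -0.557], [-0.611, 0, 0]], [[0, 0.171, -0.557], [-0.611, 0, 0]], [[0, 0.171, -0.557], [-0.611, 0, 0]]])

```text
time_s: 14.48
ee_pos: [441.2, 322.6, 247.5]
eef_rot: [0.684, 0.176, 0.685, -0.177]
contact_force: [0.3, -0.7, -0.5]
width: 53.9
```

Run:
```python
from h import *
print(pose()[0],pose()[2]["width"]);go((442.7,323,30),-29)
```

```text
[441.2 322.6 247.5] 53.89173044548762
shift [0.2175, 0.0015, 0.0012] turn [0.0, -0.001, 0.002] rows>= 3.5
```

Call:
send_rows(commands=[[[0.06, 0.001, 0.001], [0, 0, 0]], [[0.12, 0.001, 0.001], [0, 0, 0]], [[0.17, 0.001, 0.001], [0, 0, 0]], [[0.2, 0.001, 0.001], [0, 0, 0]], [[0.217, 0.001, 0.001], [0, 0, 0]], [[0.217, 0.001, 0.001], [0, 0, 0]], [[0.217, 0.001, 0.001], [0, 0, 0]], [[0.217, 0.001, 0.001], [0, 0, 0]]])

```text
time_s: 15.48
ee_pos: [443.9, 324.0, 32.9]
eef_rot: [0.685, 0.178, 0.684, -0.177]
contact_force: [-0.2, 0.1, -0.7]
width: 53.9
```

Call:
send_rows(commands=[[[0.002, 0, 0], [0, 0, 0]], [[0.004, 0, 0], [0, 0, 0]], [[0.006, 0, 0], [0, 0, 0]], [[0.006, 0, 0], [0, 0, 0]], [[0.006, 0, 0], [0, 0, 0]]])

```text
time_s: 16.1
ee_pos: [443.1, 323.6, 25.5]
eef_rot: [0.685, 0.177, 0.685, -0.177]
contact_force: [0.4, 1.0, -0.8]
width: 53.5
```

Call:
send_rows(commands=[[[0.002, 0, 0], [0, 0, 0]], [[0.003, 0, 0], [0, 0, 0]], [[0.003, 0, 0], [0, 0, 0]], [[0.003, 0, 0], [0, 0, 0]]])

```text
time_s: 16.6
ee_pos: [443.1, 323.5, 22.6]
eef_rot: [0.685, 0.177, 0.685, -0.177]
contact_force: [-0.7, -0.8, -0.6]
width: 54.2
```

Call:
send_rows(commands=[[[0.002, 0, 0], [0, 0, 0]], [[0.002, 0, 0], [0, 0, 0]], [[0.002, 0, 0], [0, 0, 0]]])

```text
time_s: 16.98
ee_pos: [443.3, 323.7, 21.4]
eef_rot: [0.685, 0.177, 0.684, -0.177]
contact_force: [-2.8, -2.5, 10.0]
width: 54.1
```

Contact came at the expected height. I release it, retreat and head to the tape.

Call:
send_rows(commands=[[[-0.001, 0, 0], [0, 0, 0]], [[-0.001, 0, 0], [0, 0, 0]], [[-0.001, 0, 0], [0, 0, 0]], [[-0.001, 0, 0], [0, 0, 0]], [[-0.03, 0, 0], [0, 0, 0]], [[-0.08, 0, 0], [0, 0, 0]], [[-0.14, 0, 0], [0, 0, 0]], [[-0.2, 0, 0], [0, 0, 0]], [[-0.23, 0, 0], [0, 0, 0]]], gripper=0.82)

```text
time_s: 18.1
ee_pos: [443.6, 324.4, 254.2]
eef_rot: [0.686, 0.178, 0.684, -0.176]
contact_force: [0.2, -0.6, -0.4]
width: 71.5
```

Run:
```python
from h import *
print(pose()[0],pose()[2]["width"]);go((572,-146.5,250),0)
```

```text
[443.6 324.4 254.2] 71.48730147194817
shift [0.0037, -0.3498, 0.3404] turn [-0.506, 0.003, -0.003] rows>= 7.8
```

Call:
send_rows(commands=[[[0, -0.044, 0.043], [-0.06, 0, 0]], [[0, -0.088, 0.085], [-0.12, 0, 0]], [[0, -0.132, 0.128], [-0.18, 0, 0]], [[0, -0.175, 0.17], [-0.25, 0, 0]], [[0, -0.219, 0.213], [-0.31, 0, 0]], [[0, -0.263, 0.256], [-0.38, 0, 0]], [[0, -0.307, 0.3], [-0.45, 0, 0]], [[0.002, -0.35, 0.34], [-0.506, 0, 0]], [[0.002, -0.35, 0.34], [-0.506, 0, 0]], [[0.002, -0.35, 0.34], [-0.506, 0, 0]], [[0.002, -0.35, 0.34], [-0.506, 0, 0]]], gripper=1)

```text
time_s: 19.48
ee_pos: [570.9, -145.7, 248.8]
eef_rot: [0.707, -0.001, 0.707, 0.001]
contact_force: [-0.2, 0.7, -0.2]
width: 86.9
```

Run:
```python
from h import *
print(pose()[0],pose()[2]["width"]);go((572,-146.5,8),0)
t=capture("top");a=cv2.resize(t[180:270,150:250],None,fx=4,fy=4,interpolation=3)
b=cv2.resize(t[180:250,320:420],None,fx=4,fy=4,interpolation=3)
cv2.imwrite("pics/c8.png",np.vstack([a,b])[...,::-1])
```

```text
[ 570.9 -145.7  248.8] 86.94929000278972
shift [0.2408, -0.0009, 0.001] turn [0.002, 0.0, -0.0] rows>= 3.9
```

View pics/c8.png

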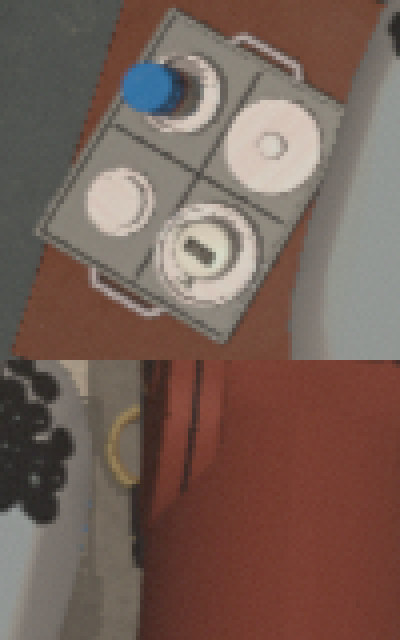

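The counter lies flat in the wide dish, digits up, at top px (201,242). Now I descend to the tape, pausing above it.

Call:
send_rows(commands=[[[0.06, 0, 0.001], [0, 0, 0]], [[0.12, 0, 0.001], [0, 0, 0]], [[0.17, 0, 0.001], [0, 0, 0]], [[0.2, 0, 0.001], [0, 0, 0]], [[0.2, 0, 0.001], [0, 0, 0]], [[0.2, 0, 0.001], [0, 0, 0]], [[0.215, 0, 0.001], [0, 0, 0]], [[0.23, 0, 0.001], [0, 0, 0]], [[0.24, 0, 0.001], [0, 0, 0]], [[0.24, 0, 0.001], [0, 0, 0]], [[0.24, 0, 0.001], [0, 0, 0]]])

```text
time_s: 20.9
ee_pos: [572.0, -147.4, 8.7]
eef_rot: [0.707, -0.0, 0.707, 0.0]
contact_force: [0.1, -0.4, -0.1]
width: 86.9
```

Call:
send_rows(commands=[[[0, 0, 0], [0, 0, 0]], [[0, 0, 0], [0, 0, 0]], [[0, 0, 0], [0, 0, 0]], [[0, 0, 0], [0, 0, 0]], [[0, 0, 0], [0, 0, 0]]], gripper=0.6, newtons=20)

```text
time_s: 21.52
ee_pos: [572.0, -147.4, 8.8]
eef_rot: [0.707, -0.0, 0.707, -0.0]
contact_force: [-0.8, -0.1, 2.8]
width: 67.5
```

Call:
send_rows(commands=[[[-0.02, 0, 0], [0, 0, 0]], [[-0.07, 0, 0], [0, 0, 0]], [[-0.13, 0, 0], [0, 0, 0]], [[-0.19, 0, 0], [0, 0, 0]], [[-0.24, 0, 0], [0, 0, 0]], [[-0.24, 0, 0], [0, 0, 0]]])

```text
time_s: 22.28
ee_pos: [573.8, -147.4, 254.6]
eef_rot: [0.71, -0.001, 0.704, -0.001]
contact_force: [-0.2, 0.4, -0.4]
width: 67.2
```

Run:
```python
from h import *
print(pose()[0],pose()[2]["width"]);go((524.8,277.5,250),-29);go((524.8,277.5,250),151)
```

```text
[ 573.8 -147.4  254.6] 67.16756942204579
shift [0.0032, 0.4249, -0.0489] turn [0.506, 0.009, 0.0] rows>= 6.8
shift [0.0032, 0.4249, -0.0489] turn [-2.635, -0.0, 0.012] rows>= 14.1
```

Call:
send_rows(commands=[[[0, 0.06, -0.007], [0.07, 0, 0]], [[0, 0.12, -0.014], [0.14, 0, 0]], [[0, 0.18, -0.021], [0.21, 0, 0]], [[0, 0.24, -0.028], [0.28, 0, 0]], [[0, 0.3, -0.035], [0.36, 0, 0]], [[0, 0.36, -0.042], [0.44, 0, 0]], [[0.002, 0.425, -0.049], [0.506, 0, 0]], [[0.002, 0.425, -0.049], [0.506, 0, 0]], [[0.002, 0.425, -0.049], [0.506, 0, 0]], [[0.002, 0.425, -0.049], [0.506, 0, 0]]])

```text
time_s: 23.52
ee_pos: [523.4, 275.8, 246.4]
eef_rot: [0.684, 0.177, 0.684, -0.178]
contact_force: [-0.3, -0.7, 0.1]
width: 67.3
```

Run:
```python
from h import *
print(pose()[0],pose()[2]["width"]);go((524.8,277.5,34),-29)
```

```text
[523.4 275.8 246.4] 67.28750287400355
shift [0.2124, 0.0024, 0.0004] turn [-0.002, 0.0, 0.001] rows>= 3.4
```

Call:
send_rows(commands=[[[0.06, 0.001, 0], [0, 0, 0]], [[0.12, 0.001, 0], [0, 0, 0]], [[0.17, 0.001, 0], [0, 0, 0]], [[0.2, 0.001, 0], [0, 0, 0]], [[0.212, 0.001, 0], [0, 0, 0]], [[0.212, 0.001, 0], [0, 0, 0]], [[0.212, 0.001, 0], [0, 0, 0]], [[0.212, 0.001, 0], [0, 0, 0]]])

```text
time_s: 24.52
ee_pos: [524.1, 278.8, 35.9]
eef_rot: [0.685, 0.178, 0.684, -0.177]
contact_force: [-0.4, 0.2, -0.3]
width: 67.1
```

Run:
```python
from h import *
print(pose()[0],pose()[2]["contact_force"]);go((524.8,277.5,23),-29)
```

```text
[524.1 278.8  35.9] [-0.4  0.2 -0.3]
shift [0.0129, -0.0009, 0.0012] turn [-0.0, 0.001, -0.002] rows>= 0.2
```

Call:
send_rows(commands=[[[0.003, 0, 0.001], [0, 0, 0]], [[0.006, 0, 0.001], [0, 0, 0]], [[0.009, 0, 0.001], [0, 0, 0]], [[0.011, 0, 0.001], [0, 0, 0]], [[0.011, 0, 0.001], [0, 0, 0]], [[0.011, 0, 0.001], [0, 0, 0]]])

```text
time_s: 25.28
ee_pos: [524.2, 278.1, 23.6]
eef_rot: [0.685, 0.177, 0.685, -0.177]
contact_force: [0.5, 0.7, -0.6]
width: 67.0
```

Call:
send_rows(commands=[[[0.002, 0, 0], [0, 0, 0]], [[0.003, 0, 0], [0, 0, 0]], [[0.003, 0, 0], [0, 0, 0]], [[0.003, 0, 0], [0, 0, 0]]])

```text
time_s: 25.78
ee_pos: [524.4, 278.1, 21.7]
eef_rot: [0.685, 0.177, 0.684, -0.177]
contact_force: [-4.1, -2.5, 11.0]
width: 67.3
```

Call:
send_rows(commands=[[[-0.001, 0, 0], [0, 0, 0]], [[-0.001, 0, 0], [0, 0, 0]], [[-0.001, 0, 0], [0, 0, 0]], [[-0.001, 0, 0], [0, 0, 0]], [[-0.03, 0, 0], [0, 0, 0]], [[-0.08, 0, 0], [0, 0, 0]], [[-0.14, 0, 0], [0, 0, 0]], [[-0.2, 0, 0], [0, 0, 0]], [[-0.23, 0, 0], [0, 0, 0]]], gripper=0.92)

```text
time_s: 26.9
ee_pos: [524.9, 278.7, 254.3]
eef_rot: [0.686, 0.178, 0.683, -0.176]
contact_force: [-0.4, 0.4, -0.4]
width: 80.2
```

Run:
```python
from h import *
print(pose()[0],pose()[2]["width"]);go((459.5,-161.6,200),0)
t=capture("top");a=cv2.resize(t[225:255,345:380],None,fx=10,fy=10,interpolation=3)
cv2.imwrite("pics/c9.png",a[...,::-1])
for b in blobs(t,(352,228,372,250),lambda r,g,b:r<100):print(*b)
```

```text
[524.9 278.7 254.3] 80.18828960380058
shift [0.0533, -0.4171, 0.156] turn [-0.506, 0.003, -0.003] rows>= 7.2
43 [362.  238.6] [359 235   7   8] [362.2 238.5]
```

Call:
send_rows(commands=[[[0, -0.052, 0.02], [-0.06, 0, 0]], [[0, -0.104, 0.04], [-0.12, 0, 0]], [[0, -0.156, 0.059], [-0.19, 0, 0]], [[0, -0.208, 0.078], [-0.25, 0, 0]], [[0, -0.26, 0.098], [-0.31, 0, 0]], [[0, -0.312, 0.117], [-0.38, 0, 0]], [[0.01, -0.365, 0.137], [-0.45, 0, 0]], [[0.05, -0.417, 0.156], [-0.506, 0, 0]], [[0.1, -0.417, 0.156], [-0.506, 0, 0]], [[0.15, -0.417, 0.156], [-0.506, 0, 0]], [[0.19, -0.417, 0.156], [-0.506, 0, 0]], [[0.19, -0.417, 0.156], [-0.506, 0, 0]]], gripper=0.6)

```text
time_s: 28.45
ee_pos: [456.1, -161.5, 58.0]
eef_rot: [0.705, 0.001, 0.709, 0.001]
contact_force: [-0.4, 0.6, 0.2]
width: 52.3
```

Run:
```python
from h import *
print(pose()[0],pose()[2]["contact_force"]);go((459.5,-161.6,2.5),0)
t=capture("top")
cv2.imwrite("pics/c10.png",np.vstack([cv2.resize(q,None,fx=4,fy=4,interpolation=3) for q in(t[180:260,150:250],t[200:265,320:420])])[...,::-1])
```

```text
[ 456.1 -161.5   58. ] [-0.4  0.6  0.2]
shift [0.0554, -0.0002, 0.0037] turn [0.0, -0.006, -0.002] rows>= 0.9
```

View pics/c10.png

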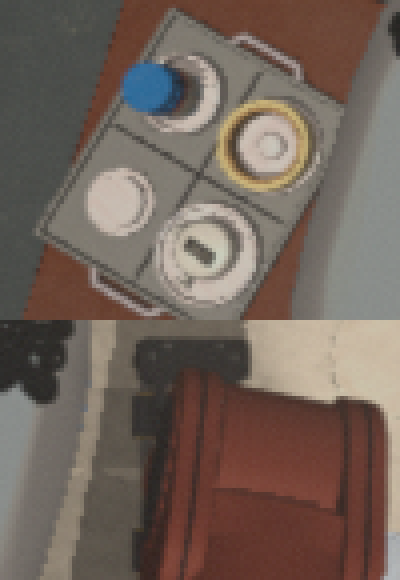

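The tape lies flat around the hub, with the hub visible inside the ring at top px (217,216). Next I descend to the cap.

Call:
send_rows(commands=[[[0.025, 0, 0.003], [0, 0, 0]], [[0.04, 0, 0.003], [0, 0, 0]], [[0.05, 0, 0.003], [0, 0, 0]], [[0.053, 0, 0.003], [0, 0, 0]], [[0.053, 0, 0.003], [0, 0, 0]], [[0.053, 0, 0.003], [0, 0, 0]]])

```text
time_s: 29.25
ee_pos: [461.9, -162.5, 8.1]
eef_rot: [0.707, -0.0, 0.707, -0.0]
contact_force: [0.1, 0.2, 0.8]
width: 52.3
```

Run:
```python
from h import *
print(pose()[0],pose()[2]["contact_force"]);go((459.5,-161.6,2.5),0)
```

```text
[ 461.9 -162.5    8.1] [0.1 0.2 0.8]
shift [0.0056, 0.0009, -0.0024] turn [-0.0, 0.001, 0.0] rows>= 0.1
```

Call:
send_rows(commands=[[[0.003, 0.001, -0.001], [0, 0, 0]], [[0.005, 0.001, -0.001], [0, 0, 0]], [[0.005, 0.001, -0.001], [0, 0, 0]], [[0.005, 0.001, -0.001], [0, 0, 0]]])

```text
time_s: 29.75
ee_pos: [460.5, -161.4, 2.5]
eef_rot: [0.707, 0.0, 0.707, 0.0]
contact_force: [0.1, -0.2, -0.3]
width: 52.0
```

Call:
send_rows(commands=[[[0, 0, 0], [0, 0, 0]], [[0, 0, 0], [0, 0, 0]], [[0, 0, 0], [0, 0, 0]], [[0, 0, 0], [0, 0, 0]], [[0, 0, 0], [0, 0, 0]]], gripper=0.1, newtons=12)

```text
time_s: 30.38
ee_pos: [460.5, -161.4, 2.5]
eef_rot: [0.707, 0.0, 0.707, -0.0]
contact_force: [0.1, 0.1, 0.3]
width: 21.2
```

Call:
send_rows(commands=[[[0, 0, 0], [0, 0, 0]], [[0, 0, 0], [0, 0, 0]]])

```text
time_s: 30.62
ee_pos: [460.6, -161.3, 2.5]
eef_rot: [0.707, 0.0, 0.707, 0.0]
contact_force: [-0.9, -0.4, -0.2]
width: 21.6
```

Call:
send_rows(commands=[[[-0.02, 0, 0], [0, 0, 0]], [[-0.07, 0, 0], [0, 0, 0]], [[-0.13, 0, 0], [0, 0, 0]], [[-0.19, 0, 0], [0, 0, 0]], [[-0.22, 0, 0], [0, 0, 0]], [[-0.22, 0, 0], [0, 0, 0]]])

```text
time_s: 31.38
ee_pos: [461.8, -161.7, 225.1]
eef_rot: [0.709, -0.001, 0.706, -0.001]
contact_force: [0.3, 0.2, -0.6]
width: 21.6
```

Run:
```python
from h import *
print(pose()[0],pose()[2]["width"]);go((481.5,393,200),70);go((481.5,393,200),0)
s=capture("side");print(proj("side",pose()[0]))
u,v=proj("side",pose()[0]).astype(int)
cv2.imwrite("pics/c11.png",cv2.resize(s[v-50:v+30,u-50:u+50],None,fx=6,fy=6,interpolation=3)[...,::-1])
```

```text
[ 461.8 -161.7  225.1] 21.571551148785623
shift [0.0241, 0.5548, 0.0195] turn [-1.222, 0.003, 0.004] rows>= 8.9
shift [0.0241, 0.5548, 0.0195] turn [-0.0, 0.004, 0.002] rows>= 8.9
[284.2 163.3]
```

View pics/c11.png

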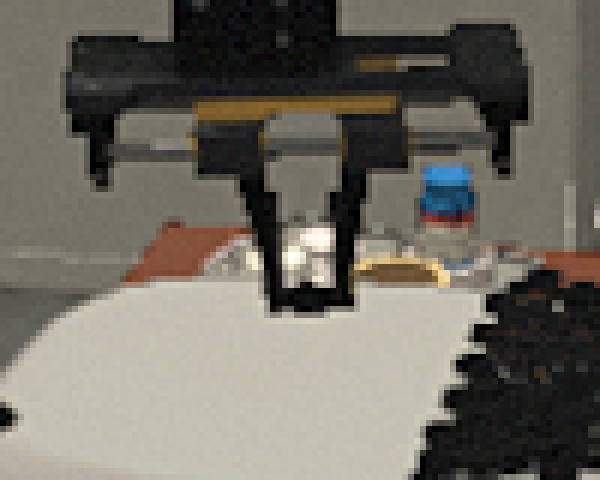

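The cap is held level at the fingertips, at about (312,298) in the crop. The pot in its dish is visible behind it. Next is the pedestal with the jaws at 61°.

Call:
send_rows(commands=[[[0, 0.055, 0.002], [-0.1, 0, 0]], [[0, 0.11, 0.004], [-0.2, 0, 0]], [[0, 0.165, 0.006], [-0.3, 0, 0]], [[0, 0.22, 0.008], [-0.4, 0, 0]], [[0, 0.275, 0.01], [-0.5, 0, 0]], [[0, 0.33, 0.012], [-0.6, 0, 0]], [[0, 0.385, 0.014], [-0.7, 0, 0]], [[0, 0.44, 0.016], [-0.8, 0, 0]], [[0.01, 0.5, 0.018], [-0.9, 0, 0]], [[0.022, 0.555, 0.02], [-1.0, 0, 0]], [[0.022, 0.555, 0.02], [-1.065, 0, 0]], [[0.022, 0.555, 0.02], [-1.065, 0, 0]]])

```text
time_s: 32.92
ee_pos: [479.5, 393.7, 198.4]
eef_rot: [0.608, -0.359, 0.61, 0.36]
contact_force: [0.5, -1.7, -0.1]
width: 21.8
```

Run:
```python
from h import *
print(pose()[0],pose()[2]["width"]);go((481.5,393,30),61)
```

```text
[479.5 393.7 198.4] 21.784621648629578
shift [0.1684, -0.0024, 0.0008] turn [0.001, -0.003, -0.002] rows>= 2.7
```

Call:
send_rows(commands=[[[0.05, -0.001, 0.001], [0, 0, 0]], [[0.1, -0.001, 0.001], [0, 0, 0]], [[0.14, -0.001, 0.001], [0, 0, 0]], [[0.16, -0.001, 0.001], [0, 0, 0]], [[0.166, -0.001, 0.001], [0, 0, 0]], [[0.166, -0.001, 0.001], [0, 0, 0]], [[0.166, -0.001, 0.001], [0, 0, 0]], [[0.166, -0.001, 0.001], [0, 0, 0]]])

```text
time_s: 33.92
ee_pos: [482.4, 394.4, 35.6]
eef_rot: [0.61, -0.359, 0.609, 0.359]
contact_force: [-0.3, -0.4, -0.4]
width: 21.6
```

Run:
```python
from h import *
print(pose()[0],pose()[2]["width"]);go((481.5,393,23),61)
```

```text
[482.4 394.4  35.6] 21.62497340147749
shift [0.0126, 0.0001, -0.0017] turn [0.0, 0.001, 0.001] rows>= 0.2
```

Call:
send_rows(commands=[[[0.003, 0, -0.001], [0, 0, 0]], [[0.006, 0, -0.001], [0, 0, 0]], [[0.009, 0, -0.001], [0, 0, 0]], [[0.012, 0, -0.001], [0, 0, 0]], [[0.012, 0, -0.001], [0, 0, 0]], [[0.012, 0, -0.001], [0, 0, 0]]])

```text
time_s: 34.67
ee_pos: [481.4, 393.2, 22.6]
eef_rot: [0.609, -0.359, 0.609, 0.359]
contact_force: [0.4, -0.4, 0.7]
width: 21.2
```

Call:
send_rows(commands=[[[0.001, 0, 0], [0, 0, 0]], [[0.002, 0, 0], [0, 0, 0]], [[0.002, 0, 0], [0, 0, 0]], [[0.002, 0, 0], [0, 0, 0]]])

```text
time_s: 35.17
ee_pos: [481.4, 393.2, 20.6]
eef_rot: [0.609, -0.359, 0.609, 0.359]
contact_force: [0.3, -0.2, 0.4]
width: 21.8
```

Call:
send_rows(commands=[[[0.001, 0, 0], [0, 0, 0]], [[0.001, 0, 0], [0, 0, 0]], [[0.001, 0, 0], [0, 0, 0]]])

```text
time_s: 35.55
ee_pos: [481.4, 393.2, 19.6]
eef_rot: [0.609, -0.359, 0.609, 0.359]
contact_force: [-0.2, 0.1, 1.1]
width: 21.8
```

Call:
send_rows(commands=[[[0.001, 0, 0], [0, 0, 0]], [[0.001, 0, 0], [0, 0, 0]], [[0.001, 0, 0], [0, 0, 0]]])

```text
time_s: 35.92
ee_pos: [481.5, 393.3, 19.5]
eef_rot: [0.609, -0.359, 0.609, 0.359]
contact_force: [-2.8, -3.2, 9.4]
width: 21.3
```

Contact came at the expected height. I open slowly, retreat, and move clear of the cameras.

Call:
send_rows(commands=[[[-0.001, 0, 0], [0, 0, 0]], [[-0.001, 0, 0], [0, 0, 0]], [[-0.001, 0, 0], [0, 0, 0]], [[-0.001, 0, 0], [0, 0, 0]], [[-0.02, 0, 0], [0, 0, 0]], [[-0.07, 0, 0], [0, 0, 0]], [[-0.13, 0, 0], [0, 0, 0]], [[-0.19, 0, 0], [0, 0, 0]], [[-0.23, 0, 0], [0, 0, 0]]], gripper=0.6)

```text
time_s: 37.05
ee_pos: [481.3, 394.0, 253.3]
eef_rot: [0.611, -0.359, 0.608, 0.359]
contact_force: [0.5, 0.9, -0.4]
width: 52.4
```

Call:
send_rows(commands=[[[0, -0.06, 0], [0, 0, 0]], [[0, -0.12, 0], [0, 0, 0]], [[0, -0.12, -0.06], [0, 0, 0]], [[0, -0.12, -0.12], [0, 0, 0]], [[0, -0.12, -0.18], [0, 0, 0]], [[0, -0.12, -0.24], [0, 0, 0]], [[0, -0.12, -0.3], [0, 0, 0]], [[0, -0.12, -0.3], [0, 0, 0]], [[0, -0.12, -0.3], [0, 0, 0]], [[0, -0.12, -0.3], [0, 0, 0]]])

```text
time_s: 38.3
ee_pos: [441.4, 74.1, 248.9]
eef_rot: [0.609, -0.36, 0.608, 0.36]
contact_force: [-1.1, 0.2, 0.2]
width: 51.8
```

Run:
```python
from h import *
print(pose()[0],pose()[2]["contact_force"],pose()[2]["time_s"])
t=capture("top");s=capture("side")
cv2.imwrite("pics/c12.png",np.hstack([cv2.resize(t[180:280,150:250],(500,500),interpolation=3),cv2.resize(s[130:290,260:356],(300,500),interpolation=3)])[...,::-1])
for k,P in(("pot",(563.7,347.5,79)),("cap",(481.5,393,26)),("pad",(481.5,393,17)),("tape",(524.8,277.5,38))):print(k,proj("top",P))
print(blobs(t,(170,215,190,240),lambda r,g,b:r<70)[:2])
print(blobs(t,(175,190,205,215),lambda r,g,b:b-r>60)[:1])
```

```text
[441.4  74.1 248.9] [-1.1  0.2  0.2] 38.3
pot [187.5 201.1]
cap [177.6 230. ]
pad [178.8 230. ]
tape [215.5 215.6]
[(np.int32(31), array([178.7, 229.5]), array([176, 227,   6,   6]), array([178.7, 229.3]))]
[(np.int32(118), array([186.5, 201.3]), array([181, 196,  12,  12]), array([186.9, 201.9]))]
```

View pics/c12.png

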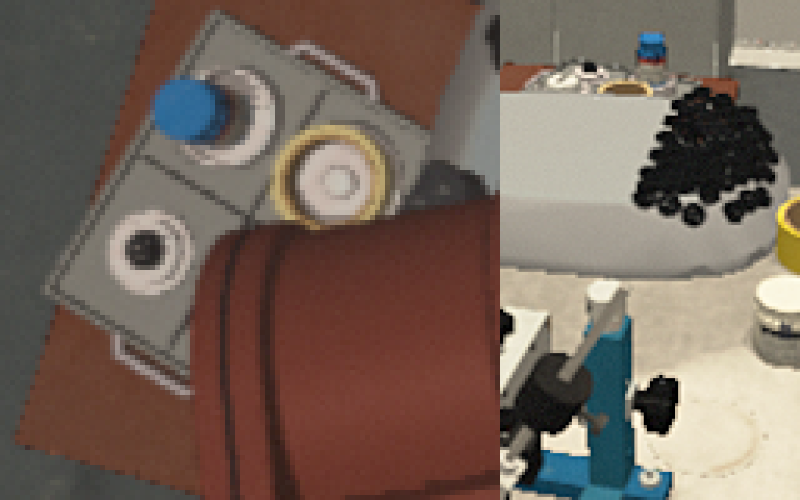

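The pot, tape and cap are in their places, and the cap is centred on the pedestal (px 178.7,229.5 against 178.3,230 expected). One last check that the look-alikes haven't moved, then I hand in.

Run:
```python
from h import *
from station import order
s0=load("pics/side0.png");s=capture("side")
f=lambda r,g,b:(r-b>100)&(g>120)
for im in(s0,s):print(blobs(im,(345,185,385,222),f)[0][1],blobs(im,(338,212,366,250),lambda r,g,b:(r>228)&(r-b<40))[0][1])
print(order.hand_in())
```

```text
[362.1 208.1] [351.7 223.2]
[361.8 208. ] [351.7 223.3]
the job is handed in; nothing more can be done
None
```

I placed the four items in the order asked and handed the job in at about 38 s of the 112 s allowed. The slim pot is in the deep dish, the counter in the wide shallow dish, the small tape on the base around the hub, and the cap on the pedestal.

**Placements:**
- **Contact:** each item touched down within about 1 mm of the height worked out from the images, with the contact force reading about 10–15 N.
- **Pot, tape and cap:** in the last top picture the pot is upright in its dish and the tape lies flat around the hub. The cap is within about 2 mm of the pedestal's middle.
- **Counter:** it was flat in its dish with the digits up in two later pictures. The arm hid it in the very last one, so I did not check it again.

**Look-alikes:** in the side view the squat pot and the yellow tape roll stayed within 0.3 pixels of where they started.

**Readings that disagreed:**
- **Grip widths:** the cap read 21–22 mm across the fingers instead of 24, and the tape 67 instead of about 69. Both held steady throughout.
- **Stand height:** two camera views put the stand's top anywhere from about -4 to +4 mm. Touch showed it level with the bench.

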